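# Screw the cap back on the suction unit's debris pot

## Robot

A 6-joint arm with a two-finger parallel gripper is mounted at the origin on a cart in front of the work surface, level with it; the furniture and walls round the work are solid. World frame = base frame: x ahead of the robot, y to its left, z up, the work surface at z = 0. Lengths are in mm, angles in rad, forces in N, time in s.
With the tool pointing down it reaches from about 300 to 875 mm from the base axis. Payload 4.2 kg.
Tool frame: the origin (TCP) lies midway between the tips of the shut fingers; the grasp point (between the pads) lies 19 mm behind it; z points along the fingers, y is the line along which they close (so a half turn about z gives the same grasp; the last joint's range is limited). The gripper opens to 85 mm and grips with 20 to 120 N. Pads are 22 mm wide; open, the fingers measure 114 mm over their backs; the gripper's body (76 mm by 85 mm) begins 54 mm behind the grasp point. The pads swing forward as they close: fully open they stand 13 mm farther back than shut.
Start: joints at [-1.301, 0.32, 1.565, -0, 1.257, -0.02], TCP at [164.315, -551.037, 231.338] pointing down, gripper open.
Joint ranges: [-3.11, 3.11], [-0.84, 2.01], [0.21, 2.61], [-1.34, 4.49], [0.05, 2.63], [-2.56, 2.56]. Speed limits (rad/s): [2.57, 2.57, 3.14, 3.14, 3.14, 3.14].

## Interface

Orientations are given as a 3x3 rotation matrix whose columns are the frame's x, y, z axes.
In Python, from bench import robot gives the robot as it stands. The module is installed in compiled form; this text tells all that it offers.
- The arm moves only by the tool arm_command, never from a script. Its argument "rows" is a list of rows, each a list of 3 entries, a list of its own where there are three numbers: the shift along the tool's x, y, z each as a share of 150 mm, from -1 to 1, then the turn, a rotation vector about the tool's x, y, z each as a share of 45 degrees, from -1 to 1, then the finger opening in mm, from 0 to 85.4. A call has 1 to 8 rows; each row shifts and turns the commanded pose from where the row before left it, along the tool's axes as they then stand; what a row does not reach is not made up. A row lasts 1/10 s, in which the tool goes at most 50 mm and 8.59 degrees, less where a joint would pass 70% of its speed; a pose out of reach is approached as far as the arm can. A call with a number of a shift or a turn outside -1 to 1 is refused whole. A call with a gripper value outside its range is refused whole. The fingers move at their own pace and stop on an object; the grip force is fixed at half the most. Time passes only in rows, so rows that do not move let the fingers close. It gives the time, the measured TCP pose, the force, the opening and the grip force at its end, in the units of the state.
- robot.read_state(): the state, without advancing time (a new reading comes with each control period).
- robot.capture(name): name is "side" or "top" or "wrist"; returns (picture, depth): 384x512x3 uint8, red, green, blue; 384x512 float32, mm along the optical axis (not along the pixel's ray), 0 where there is no reading.
- robot.calibration(name): a dict with "fx", "fy", "cx", "cy" (pixels), "k1" (the pictures are not rectified: a ray, as slopes to the right and down, at radius r is drawn at 1 + k1 r^2 times it, then the intrinsics apply), "rvec" (rotation vector, rad) and "tvec" (3), from world to camera coordinates, as OpenCV has them; the wrist camera has in their place "T_tool_cam" (4x4, takes a point from camera to tool coordinates, whose origin is the TCP and whose axes are the flange's). Camera axes: x right, y down, z forward; pixel columns grow to the right and rows downward; lengths in mm; the calibration is good to about 2 mm. A picture is of the moment at which its call begins: read the wrist's pose just before it. calibration takes no time and is no camera call.
- robot.finish_job(): hands the job in; it is judged then, once.
The state is a dict: "t": time; "joint_positions": joint angles; "qvel": joint speeds; "tau": joint torques, N m; "position": TCP position; "tcp_rot": TCP orientation; "ft_force": force on the tool from outside, world axes, zero at the start; "wrist_torque": the same for the moment, N m; "opening": finger opening in mm; "grip_force": force on a finger pad.
Only numpy, scipy, OpenCV 4.12 (cv2) and the standard library are available. Lean on these libraries where they do the work, as an engineer would, in place of code of your own. Each camera call takes 0.05 s, during which the arm holds its last target. There are 200 camera calls.

## Task

The debris pot of the wear tester's suction line has been emptied and is open. Set its loose screw cap on the neck, turn it backwards (anticlockwise seen from above) under light pressure until you feel it click down into its thread start, then screw it clockwise, without forcing it, until it is fully home on its stops and pressing the rubber seal down; let go and leave everything else on the bench where it is.

Things in the scene. Friction and masses are not known exactly. Their poses are not given: they have to be found in the camera images.
- cap: Loose screw cap, 52 mm tall, 0.14 kg, standing mouth down. Hollow aluminium skirt 55 mm across, 26 mm tall with its roof (bore 45 mm, inner roof 20 mm above the rim); on it a round black knurled hand knob 42 mm across, 26 to 52 mm above the rim, gripped from above at any yaw. Origin: centre of the skirt's lower rim, z up the cap's axis.
- cap_grip (a point): The cap's axis 41 mm above its lower rim, in the hand knob.
- cap_lugs (a point): The cap's axis at the undersides of its three inner lugs, 2 mm above the rim. Lugs 120 degrees apart, hidden in the skirt: each 3 mm thick, 7 mm (20 degrees) long, slanted like the thread, reaching in to a 36 mm circle.
- pot: Aluminium debris pot, bolted to the worktop: square flange 110 x 110 x 8 mm, round body 74 mm across up to 55 mm, short hose spigot at +y; on top a steel neck 34 mm across with a three-start thread, and a rubber seal disc. Origin: centre of the flange's underside, z up, the neck on the z axis. The neck ring sits at any angle in the pot, so the pot's yaw does not tell the thread starts.
- thread_nose (a point): Neck axis, 82 mm up: top of the three blunt ridge noses. Each ridge (3 mm thick, 43 mm across) runs 77 degrees clockwise from above, falling 4 mm (lead 18 mm a turn), to an upright stop rib (top 80.5 mm, reaching below the ridge). Between rib and next nose is the thread start, a 36 degree gap where a lug drops in. Where the gaps lie round the axis is not measured and always differs.
- thread_start (a point): Neck axis, 73 mm up: where the cap's rim stands with its lugs in the starts (roof on the seal). Set on anyhow, the lugs mostly ride on the ridges, rim at 76.6 to 80 mm (78.5 on the ribs): clockwise they jam on the ribs; anticlockwise the cap climbs, then clicks down here, after at most about 110 degrees. A fall from a rib to 76.6 mm is not the start. Backing on is blocked by the ribs.
- thread_home (a point): Neck axis, 70.7 mm up: the cap's rim when fully home. From the start, clockwise, the lugs run under the ridges (1 mm play), drawing the cap down against the seal until they meet the stop ribs after 77 to 93 degrees; the turning moment stays below 0.25 N m on the way and rises steeply at the stop. Thread friction then holds the cap.
- neck_top (a point): Centre of the top of the free rubber seal disc (26 mm across at its top) on the neck, 93 mm above the worktop; the cap goes over it.
- seal (a joint): How far the spring-backed rubber seal disc is pressed down, m: 0 free, about 0.0023 with the cap fully home, at most 0.0035; it pushes back 5 N per mm.
- stopwatch: Loose stopwatch, 65 x 58 x 14 mm, bystander.
- dust_brush: Loose brush, 47 x 153 x 14 mm, bystander.
- pen: Loose pen, 133 mm long, bystander.
- stone: Loose refacing stone, 32 x 72 x 22 mm, bystander.
- die: Loose round steel cutting die, 45 mm across, 48 mm tall, bystander.
- spanner: Loose small spanner, 131 mm long, bystander.
- tin: Loose round tin, 67 mm across, 33 mm tall, bystander.
Not all that is in view belongs to the job. What is shaped like the cap but blue, green or purple is not meant.

How it is judged (in metres and radians):
On the way:
1. the cap has dropped into its thread start: upright on the neck, its rim no more than 74.5 mm above the worktop (z of cap in the frame of pot below 0.0745 m and horizontal distance between cap_grip and neck_top below 0.005 m and angle between cap's own z axis and vertical below 0.1 rad), for 0.1 s.
At the end, for the whole second after the job is handed in: The cap is screwed home on the neck: upright (within 0.1 rad), centred (within 5 mm), its rim at most 72.2 mm above the worktop, the seal held down by more than 1.5 mm, at rest (value of joint seal above 0.0015 m and z of cap in the frame of pot below 0.0722 m and horizontal distance between cap_grip and neck_top below 0.005 m and angle between cap's own z axis and vertical below 0.1 rad and linear speed of cap below 0.02 m/s); the robot touches nothing.
It fails at once if the cap is forced: more than 80 N between the cap and the pot (contact force between cap and pot above 80 N).
It fails at once if a bystander is shifted by more than 25 mm (distance of any of stopwatch, dust_brush, pen, stone, die, spanner, tin from where it was at the start of the episode above 0.025 m).
It also fails if it takes over 67 s, if anything falls off the work surface, if the arm or the gripper's body presses on something with over 40 N, if the wrist force passes 120 N, or if a joint passes its speed limit or range.

## Working session

There is one attempt and no reset: what is moved stays moved. The work goes in short steps, Python scripts to look and compute and a tool call to move; the robot and the scene stay as the last step left them, time stands still between calls to the robot, and variables do not carry over. Pictures are saved under pics/ and viewed, at most 10 in all, crops included, and the job is handed in when it is done.

Besides the shell and the picture viewer there is one more tool, called after "Call:" by a JSON object that holds its "method" and its "body". arm_command: Moves the arm, as the interface text tells. Its arguments: {"type":"object","properties":{"rows":{"type":"array"}},"required":["rows"]}

```bash
mkdir -p pics
cat > h.py <<'E'
from bench import robot
import numpy as np, cv2
def cam(name):
    st=robot.read_state(); im,d=robot.capture(name); c=robot.calibration(name)
    if 'T_tool_cam' in c:
        T=np.eye(4);T[:3,:3]=np.array(st['tcp_rot']).reshape(3,3);T[:3,3]=st['position'];W=T@np.array(c['T_tool_cam'])
    else:
        R=cv2.Rodrigues(np.array(c['rvec'],float))[0];W=np.eye(4);W[:3,:3]=R.T;W[:3,3]=-R.T@np.array(c['tvec'],float).ravel()
    v,u=np.mgrid[0:384,0:512].astype(float)
    x=(u-c['cx'])/c['fx'];y=(v-c['cy'])/c['fy'];a,b=x.copy(),y.copy()
    for _ in range(8):
        s=1+c['k1']*(a*a+b*b);a=x/s;b=y/s
    P=np.stack([a*d,b*d,d],-1)@W[:3,:3].T+W[:3,3]; P[d==0]=np.nan
    return im,d,P
def save(im,n): cv2.imwrite('pics/'+n,cv2.cvtColor(im,cv2.COLOR_RGB2BGR))
E
python3 - <<'E'
from h import *
st=robot.read_state();print(st)
a,_,P=cam('top');b,_,Q=cam('side')
np.savez('s.npz',P=P,Q=Q,a=a,b=b)
save(a,'top.png');save(b,'side.png')
E
```

```text
{'t': 0.0, 'joint_positions': array([-1.30101161e+00,  3.20301508e-01,  1.56566374e+00, -3.78424476e-05,
        1.25739296e+00, -2.00170432e-02]), 'qvel': array([-1.33445593e-03,  1.92426686e-04, -6.92550794e-04, -1.41145766e-03,
       -9.22063159e-05,  2.34637109e-03]), 'tau': array([ 1.04904604e-03, -4.15522671e+01, -2.34161854e+01,  5.64243521e-05,
        8.25123978e-03, -1.73067372e-05]), 'position': array([ 164.16879272, -550.57711704,  230.48267126]), 'tcp_rot': array([[ 9.58297201e-01,  2.85773022e-01, -5.05258794e-04],
       [ 2.85773469e-01, -9.58295707e-01,  1.69209406e-03],
       [-6.32500339e-07, -1.76591856e-03, -9.99998441e-01]]), 'ft_force': array([ 0.08389028, -0.32073868, -0.3322922 ]), 'wrist_torque': array([ 0.01220525, -0.03054531, -0.01894164]), 'grip_force': 0.0, 'opening': 85.36436589955284}
```

View pics/top.png

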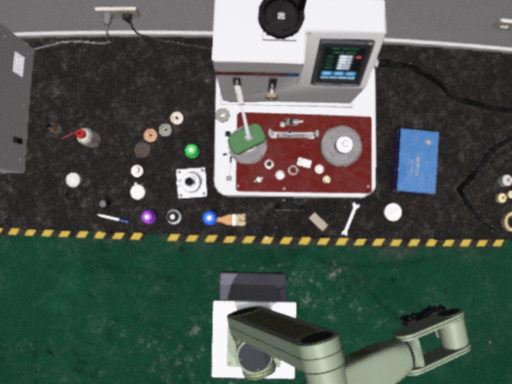

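View pics/side.png

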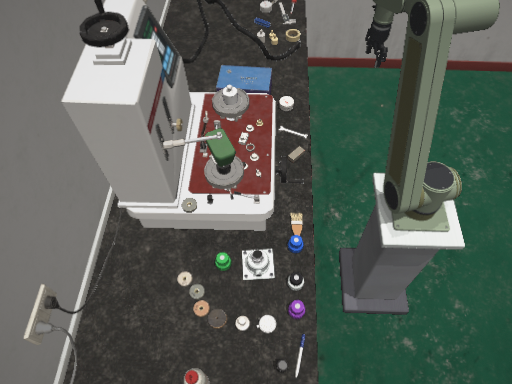

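The top view shows the pot at (191,182) and the black-knobbed cap at (174,216), between a purple lookalike (148,216) and a blue one (209,217). The side view agrees: pot (258,262), cap (296,281).

Run:
```python
from h import *
z=np.load('s.npz')
np.set_printoptions(precision=1,suppress=True)
for k,lst in (('P',[(191,182),(174,216),(148,216),(209,217),(192,151)]),('Q',[(258,256),(296,281),(296,243),(297,309)])):
  for u,v in lst:
    w=z[k][v-14:v+15,u-14:u+15].reshape(-1,3)
    print(k,u,v,z[k][v,u],'max z',np.nanpercentile(w[:,2],99))
    for lo,hi in ((18,32),(40,60),(60,75),(80,100)):
        s=w[(w[:,2]>lo)&(w[:,2]<hi)]
        if len(s)>4: print('   ',lo,hi,len(s),(s.min(0)+s.max(0))/2,np.ptp(s,axis=0),np.median(s,axis=0))
```

```text
P 191 182 [597.2 244.7 103. ] max z 99.2078469713113
    18 32 47 [601.8 256.9  24.5] [100.1 100.9  12.4] [600.5 245.7  20.1]
    40 60 186 [598.6 261.   50.2] [71.7 87.5 19.6] [595.8 252.2  54.2]
    60 75 46 [599.9 251.5  66.7] [59.9 64.  12.9] [596.4 241.2  62.2]
    80 100 79 [599.8 254.6  90. ] [40.8 36.6 19.8] [598.6 252.6  90.7]
P 174 216 [471.4 311.5  47.8] max z 59.30430012627173
    18 32 42 [469.3 316.7  25. ] [49.5 51.1 14. ] [477.4 303.8  26.2]
    40 60 92 [471.  317.   50.7] [37.3 42.4 17.5] [470.9 317.1  52.4]
    60 75 8 [469.3 318.8  62. ] [33.2 33.4  3. ] [471.6 322.2  61.3]
P 148 216 [468.8 408.4  55.9] max z 59.77026652993328
    18 32 43 [468.4 413.2  25.2] [53.5 49.1 13.2] [469.1 404.1  24.3]
    40 60 90 [468.4 414.9  50.5] [38.1 39.4 18.6] [468.7 413.5  53.8]
    60 75 8 [468.8 414.7  62.7] [37.2 30.6  5.3] [460.9 416.5  61.2]
P 209 217 [471.1 179.5  53.6] max z 58.2233355467294
    18 32 55 [467.3 166.7  24.7] [52.9 76.5 13.1] [470.2 174.8  25. ]
    40 60 85 [467.3 179.8  51. ] [37.8 37.1 16. ] [467.4 179.4  53. ]
    60 75 6 [465.8 182.7  62.5] [26.1 22.  
[... 510 characters left out ...]
 67.4] [37.4 29.3 14.6] [594.7 270.2  67.4]
    80 100 94 [601.8 260.2  89.8] [40.7 37.5 18.6] [601.1 260.5  90.1]
Q 296 281 [469.8 331.8  51. ] max z 54.07874667745265
    18 32 65 [469.6 324.6  24.4] [51.2 47.8 12.5] [474.6 334.7  24.4]
    40 60 134 [469.6 319.5  49.1] [40.6 42.3 15.4] [469.7 321.1  50.7]
Q 296 243 [469.2 193.3  51.3] max z 53.71235667752942
    18 32 63 [470.9 188.1  25.5] [50.2 39.8 12.3] [474.8 196.   24.4]
    40 60 115 [470.6 180.7  49.2] [38.6 41.8 18. ] [469.3 183.3  50.7]
Q 297 309 [467.  425.1  51.6] max z 56.034956275408184
    18 32 70 [466.8 418.   24.9] [49.2 44.8 12.7] [471.9 430.2  25.2]
    40 60 143 [466.7 415.3  49.9] [39.2 40.6 18.5] [466.9 415.9  51.1]
```

Call:
{"method": "arm_command", "body": {"rows": [[[0,-0.313,0],[0,0,0],85],[[0,-0.313,0],[0,0,0],85],[[0,-0.313,0],[0,0,0],85],[[0,-0.313,0],[0,0,0],85],[[0,-0.313,0],[0,0,0],85],[[0.16,-0.006,0],[0,0,-0.092],85],[[0.326,-0.0236,0],[0,0,-0.184],85],[[0.326,-0.0236,0],[0,0,-0.184],85]]}}

```text
t: 0.9
position: [206.4, -270.5, 231.6]
tcp_rot: [[0.794, 0.608, 0.001], [0.608, -0.794, -0.002], [-0.0, 0.002, -1.0]]
ft_force: [0.9, -1.3, -1.0]
opening: 85.1
grip_force: 0.0
```

Call:
{"method": "arm_command", "body": {"rows": [[[0.326,-0.0236,0],[0,0,-0.184],85],[[0.326,-0.0236,0],[0,0,-0.184],85],[[0.326,-0.0236,0],[0,0,-0.184],85],[[0.326,-0.0236,0],[0,0,-0.184],85],[[0.326,-0.0236,0],[0,0,-0.184],85],[[0.326,-0.0236,0],[0,0,-0.184],85],[[0.326,-0.0236,0],[0,0,-0.184],85],[[0.326,-0.0236,0],[0,0,-0.184],85]]}}

```text
t: 1.7
position: [329.9, 80.8, 231.2]
tcp_rot: [[-0.24, 0.971, 0.001], [0.971, 0.24, 0.0], [-0.0, 0.001, -1.0]]
ft_force: [1.2, 0.3, 0.2]
opening: 85.2
grip_force: 0.0
```

Call:
{"method": "arm_command", "body": {"rows": [[[0.326,-0.0236,0],[0,0,-0.184],85],[[0.326,-0.0236,0],[0,0,-0.184],85],[[0.16,-0.006,0],[0,0,-0.092],85],[[0,0,0],[0,0,0],85]]}}

```text
t: 2.1
position: [279.0, 191.7, 231.0]
tcp_rot: [[-0.568, 0.823, -0.001], [0.823, 0.568, 0.0], [0.001, -0.001, -1.0]]
ft_force: [0.3, 0.2, 0.6]
opening: 85.4
grip_force: 0.0
```

Call:
{"method": "arm_command", "body": {"rows": [[[-0.006,0.305,0],[0,0,0],85],[[-0.006,0.305,0],[0,0,0],85],[[-0.006,0.305,0],[0,0,0],85],[[-0.006,0.305,0],[0,0,0],85],[[-0.006,0.305,0],[0,0,0],85],[[0,0,0],[0,0,0],85]]}}

```text
t: 2.7
position: [477.1, 316.1, 229.3]
tcp_rot: [[-0.561, 0.828, 0.001], [0.828, 0.561, 0.0], [-0.001, 0.001, -1.0]]
ft_force: [-1.2, -0.2, -0.8]
opening: 85.2
grip_force: 0.0
```

```bash
cat >> h.py <<'E'
def blob(P,lo,hi,c,r):
    s=P.reshape(-1,3); s=s[(s[:,2]>lo)&(s[:,2]<hi)&(np.hypot(s[:,0]-c[0],s[:,1]-c[1])<r)]
    if len(s)<10: return len(s)
    h=cv2.minEnclosingCircle(s[:,:2].astype(np.float32)); return len(s),np.round(h[0],1),round(h[1],1),np.round(np.median(s,0),1)
E
python3 - <<'E'
from h import *
a,_,P=cam('wrist'); save(a,'w1.png'); np.savez('w1.npz',P=P)
for lo,hi in ((15,28),(30,48),(48,56)): print(lo,hi,blob(P,lo,hi,(470,318),32))
for lo,hi in ((45,60),(86,96)): print(lo,hi,blob(P,lo,hi,(600,257),45))
print(robot.read_state()['joint_positions'])
E
```

```text
15 28 (510, array([468.1, 319.3]), 28.0, array([457. , 333.9,  25.6]))
30 48 (98, array([468.2, 318.2]), 21.5, array([457.6, 334.8,  39.3]))
48 56 (1234, array([468.3, 317.8]), 21.6, array([467.7, 318.9,  52.2]))
45 60 (1713, array([598.8, 256.5]), 37.1, array([583.5, 270.5,  54.9]))
86 96 (685, array([599.1, 256.1]), 16.6, array([597.2, 257.1,  92.9]))
[ 5.65613149e-01  3.12756182e-01  1.57925517e+00 -5.68237990e-04
  1.25184725e+00 -2.98827079e-02]
```

View pics/w1.png

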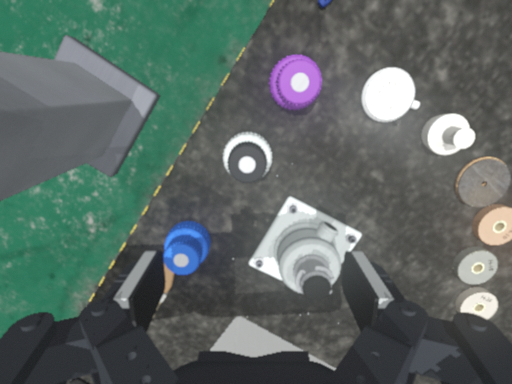

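The wrist view shows the cap at (247,160), clear of its neighbours, and the pot at (305,260). Measured circles (r 21.5 knob, 28 skirt) fit the given sizes.

Call:
{"method": "arm_command", "body": {"rows": [[[0,0,0.3],[0,0,0],85],[[0,0,0.3],[0,0,0],85],[[0,0,0],[0,0,0],85],[[0,0,0],[0,0,0],85]]}}

```text
t: 3.15
position: [472.0, 313.9, 141.9]
tcp_rot: [[-0.562, 0.827, -0.001], [0.827, 0.562, -0.001], [-0.0, -0.001, -1.0]]
ft_force: [0.7, 0.5, 0.9]
opening: 85.2
grip_force: 0.0
```

Call:
{"method": "arm_command", "body": {"rows": [[[0.037,-0.005,0.28],[0,0,0],85],[[0,0,0.28],[0,0,0],85],[[0,0,0.14],[0,0,0],85],[[0,0,0],[0,0,0],85],[[0,0,0],[0,0,0],85]]}}

```text
t: 3.65
position: [470.3, 319.9, 38.9]
tcp_rot: [[-0.562, 0.827, 0.004], [0.827, 0.562, 0.002], [-0.0, 0.004, -1.0]]
ft_force: [0.1, 0.3, 0.7]
opening: 85.0
grip_force: 0.0
```

Call:
{"method": "arm_command", "body": {"rows": [[[-0.003,-0.018,0.086],[0,0,0],85],[[0,0,0],[0,0,0],55],[[0,0,0],[0,0,0],30],[[0,0,0],[0,0,0],30],[[0,0,0],[0,0,0],30],[[0,0,0],[0,0,0],30],[[0,0,0],[0,0,0],30],[[0,0,0],[0,0,0],30]]}}

```text
t: 4.45
position: [467.7, 317.8, 25.3]
tcp_rot: [[-0.563, 0.827, 0.003], [0.827, 0.563, 0.002], [-0.0, 0.003, -1.0]]
ft_force: [-1.0, -0.3, 6.5]
opening: 40.2
grip_force: 60.3
```

Call:
{"method": "arm_command", "body": {"rows": [[[0,0,-0.1],[0,0,0],30],[[0,0,-0.28],[0,0,0],30],[[0,0,-0.28],[0,0,0],30],[[0,0,-0.2],[0,0,0],30],[[0,0,0],[0,0,0],30]]}}

```text
t: 4.95
position: [469.2, 318.8, 157.9]
tcp_rot: [[-0.563, 0.827, 0.009], [0.827, 0.563, 0.006], [-0.0, 0.011, -1.0]]
ft_force: [1.0, 0.3, -0.5]
opening: 40.3
grip_force: 61.1
```

Call:
{"method": "arm_command", "body": {"rows": [[[-0.14,0.082,0],[0,0,0],30],[[-0.208,0.123,0],[0,0,0],30],[[-0.208,0.123,0],[0,0,0],30],[[-0.208,0.123,0],[0,0,0],30],[[-0.068,0.042,0],[0,0,0],30],[[0,0,0],[0,0,0],30],[[0,0,0],[0,0,0],30],[[0,0,0],[0,0,0],30]]}}

```text
t: 5.75
position: [596.4, 256.2, 152.1]
tcp_rot: [[-0.564, 0.826, -0.001], [0.826, 0.564, -0.0], [0.001, -0.001, -1.0]]
ft_force: [-0.1, -0.1, -1.2]
opening: 40.3
grip_force: 61.0
```

Run:
```python
from h import *
s=robot.read_state();print(s['t'],s['position'],s['ft_force'],s['wrist_torque'],s['joint_positions'])
b,_,Q=cam('side'); save(cv2.resize(b[150:300,180:380],(800,600)),'s2.png')
for lo,hi in ((112,132),(136,150),(45,60),(86,95)): print(lo,hi,blob(Q,lo,hi,(599,256),45))
a,_,P=cam('wrist'); 
for lo,hi in ((112,132),(136,150),(150,165),(45,60),(86,96)): print(lo,hi,blob(P,lo,hi,(599,256),45))
save(a,'w2.png')
```

```text
5.75 [596.43663114 256.15255163 152.14254749] [-0.05820675 -0.05794439 -1.22379638] [-0.0110349  -0.00577289 -0.01392224] [ 3.87771275e-01  4.89902185e-01  1.49820674e+00  3.64100626e-04
  1.15490907e+00 -2.11134231e-01]
112 132 (12, array([598.6, 268.8]), 24.2, array([597.9, 278.9, 127.3]))
136 150 (31, array([595.1, 267.7]), 25.4, array([592.7, 279.4, 145. ]))
45 60 (200, array([601.8, 258.6]), 37.4, array([601.1, 271.7,  53.1]))
86 95 (11, array([601.2, 266.2]), 13.4, array([600.9, 270. ,  88.3]))
112 132 (127, array([591.5, 263.7]), 26.4, array([583.3, 279.2, 130.5]))
136 150 (870, array([594.2, 260. ]), 27.6, array([581.6, 278.2, 143.7]))
150 165 (2534, array([592.7, 262.3]), 33.4, array([584.3, 274.5, 153.6]))
45 60 (2872, array([596.3, 260.8]), 39.2, array([584.8, 273.6,  55. ]))
86 96 (10, array([591.5, 267.8]), 6.0, array([591.2, 268.9,  86.6]))
```

View pics/s2.png

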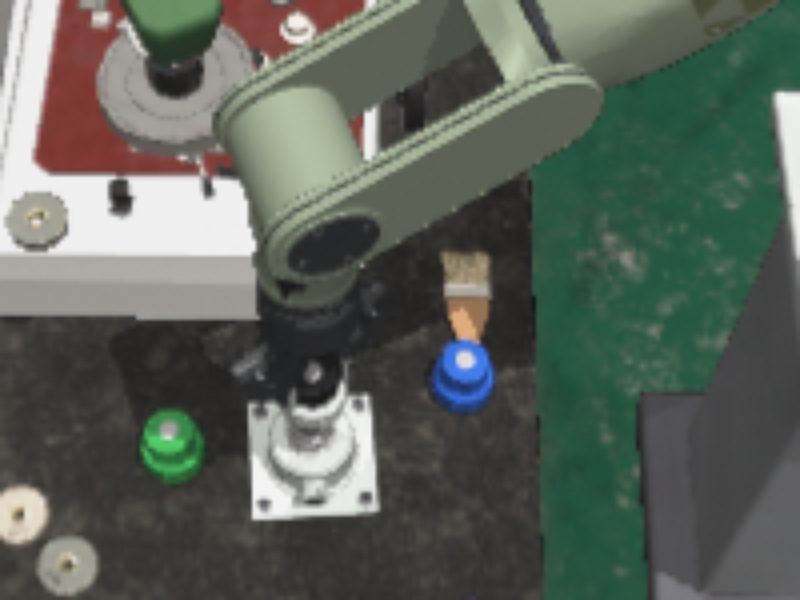

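View pics/w2.png

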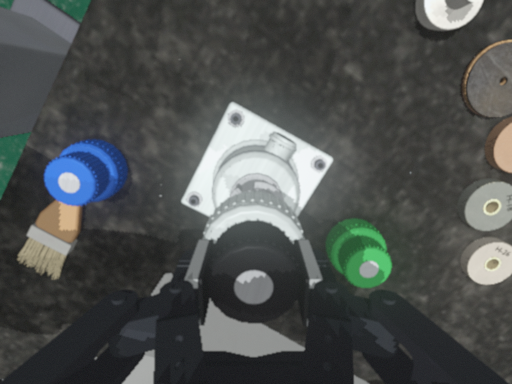

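The cap hangs level just above the pot (side crop (318,385) over (318,440)); the wrist view also shows cap in front of neck. I'll measure the relative offset by fitting cylinders of known radius.

Run:
```python
from h import *
from scipy.optimize import least_squares
def cyl(P,lo,hi,c,r,w=3):
    s=P.reshape(-1,3); s=s[(s[:,2]>lo)&(s[:,2]<hi)]; c=np.array(c,float)
    for _ in range(4):
        d=np.hypot(*(s[:,:2]-c).T); q=s[abs(d-r)<w]
        if len(q)<10: return len(q)
        f=least_squares(lambda c:np.hypot(*(q[:,:2]-c).T)-r,c,loss='soft_l1'); c=f.x
    return len(q),np.round(c,1),round(float(np.std(f.fun)),2)
print(robot.read_state()['position'])
for n in ('side','wrist'):
    P=cam(n)[2]
    print(n,'cap',cyl(P,130,149,(597,256),27.5),'body',cyl(P,14,50,(599,256),37),'neck',cyl(P,60,72,(599,256),17))
P=np.load('w1.npz')['P']; print('w1 body',cyl(P,14,50,(599,256),37),'cap',cyl(P,3,23,(468,318),27.5))
z=np.load('s.npz')
for k in 'PQ': print(k,'body',cyl(z[k],14,50,(599,256),37),'cap',cyl(z[k],3,23,(468,318),27.5))
```

```text
[596.75155341 256.2651326  152.51435907]
side cap (43, array([599. , 256.5]), 1.12) body (92, array([601.7, 256.1]), 1.11) neck 8
wrist cap (1067, array([597.5, 255.7]), 0.43) body (753, array([600. , 255.4]), 0.94) neck (91, array([600.8, 257. ]), 1.03)
w1 body (837, array([600. , 255.5]), 0.75) cap (124, array([468.5, 317.8]), 0.42)
P body (57, array([599.4, 254.2]), 1.41) cap (26, array([468.3, 319.3]), 1.26)
Q body (91, array([601.7, 256.3]), 1.16) cap (46, array([469.9, 319. ]), 1.35)
```

Call:
{"method": "arm_command", "body": {"rows": [[[-0.012,0.013,0],[0,0,0],30],[[0,0,0],[0,0,0],30],[[0,0,0.13],[0,0,0],30],[[0,0,0.09],[0,0,0],30],[[0,0,0.04],[0,0,0],30],[[0,0,0],[0,0,0],30],[[0,0,0],[0,0,0],30]]}}

```text
t: 6.65
position: [600.8, 255.2, 113.6]
tcp_rot: [[-0.563, 0.827, 0.0], [0.827, 0.563, 0.0], [-0.0, 0.0, -1.0]]
ft_force: [-0.3, 0.0, -1.4]
opening: 40.4
grip_force: 61.0
```

Call:
{"method": "arm_command", "body": {"rows": [[[0,0,0.013],[0,0,0],30],[[0,0,0.013],[0,0,0],30],[[0,0,0],[0,0,0],30]]}}

```text
t: 6.95
position: [600.5, 255.1, 109.5]
tcp_rot: [[-0.563, 0.827, 0.0], [0.827, 0.563, -0.0], [-0.0, -0.0, -1.0]]
ft_force: [-0.1, 0.1, -1.1]
opening: 40.1
grip_force: 61.0
```

Call:
{"method": "arm_command", "body": {"rows": [[[0.005,-0.002,0.01],[0,0,0],30],[[0,0,0.01],[0,0,0],30],[[0,0,0],[0,0,0],30]]}}

```text
t: 7.25
position: [599.7, 255.5, 106.2]
tcp_rot: [[-0.563, 0.827, -0.0], [0.827, 0.563, -0.0], [-0.0, -0.001, -1.0]]
ft_force: [-0.8, 0.1, -0.4]
opening: 40.2
grip_force: 61.0
```

Call:
{"method": "arm_command", "body": {"rows": [[[0,0,0.007],[0,0,0],30],[[0,0,0],[0,0,0],30]]}}

```text
t: 7.45
position: [599.8, 255.5, 105.3]
tcp_rot: [[-0.563, 0.827, -0.0], [0.827, 0.563, -0.0], [-0.0, -0.0, -1.0]]
ft_force: [0.6, 0.6, -2.0]
opening: 40.2
grip_force: 61.0
```

Call:
{"method": "arm_command", "body": {"rows": [[[0,0,0.007],[0,0,0],30],[[0,0,0],[0,0,0],30]]}}

```text
t: 7.65
position: [599.8, 255.5, 104.3]
tcp_rot: [[-0.563, 0.827, -0.0], [0.827, 0.563, -0.0], [-0.0, -0.0, -1.0]]
ft_force: [-0.1, 0.2, -0.3]
opening: 39.9
grip_force: 61.0
```

Rim now about 79 mm, still free. Continue carefully.

Call:
{"method": "arm_command", "body": {"rows": [[[0,0,0.007],[0,0,0],30],[[0,0,0],[0,0,0],30]]}}

```text
t: 7.85
position: [599.9, 255.6, 104.0]
tcp_rot: [[-0.563, 0.827, 0.0], [0.827, 0.563, 0.0], [-0.0, 0.0, -1.0]]
ft_force: [-0.8, -1.0, 2.9]
opening: 40.5
grip_force: 61.6
```

Call:
{"method": "arm_command", "body": {"rows": [[[0,0,0.007],[0,0,0],30],[[0,0,0],[0,0,0],30]]}}

```text
t: 8.05
position: [600.0, 255.6, 103.8]
tcp_rot: [[-0.563, 0.827, 0.001], [0.827, 0.563, 0.0], [-0.0, 0.001, -1.0]]
ft_force: [-1.1, -0.6, 7.7]
opening: 40.2
grip_force: 62.1
```

Call:
{"method": "arm_command", "body": {"rows": [[[0,0,0.005],[0,0,-0.1],30],[[0,0,0],[0,0,-0.1],30],[[0,0,0],[0,0,0],30]]}}

```text
t: 8.35
position: [600.2, 256.1, 103.2]
tcp_rot: [[-0.686, 0.728, 0.002], [0.728, 0.686, 0.001], [-0.0, 0.002, -1.0]]
ft_force: [-1.3, 0.5, 7.4]
opening: 40.2
grip_force: 61.9
```

Call:
{"method": "arm_command", "body": {"rows": [[[0,0,0],[0,0,-0.1],30],[[0,0,0],[0,0,-0.1],30],[[0,0,0],[0,0,0],30]]}}

```text
t: 8.65
position: [600.0, 255.7, 102.4]
tcp_rot: [[-0.791, 0.612, 0.001], [0.612, 0.791, 0.0], [-0.0, 0.001, -1.0]]
ft_force: [-1.7, -1.3, 5.0]
opening: 40.2
grip_force: 61.7
```

Call:
{"method": "arm_command", "body": {"rows": [[[0,0,0.007],[0,0,-0.1],30],[[0,0,0],[0,0,-0.05],30],[[0,0,0],[0,0,0],30]]}}

```text
t: 8.95
position: [600.1, 255.6, 102.6]
tcp_rot: [[-0.857, 0.516, 0.002], [0.516, 0.857, 0.0], [-0.001, 0.001, -1.0]]
ft_force: [-3.7, -0.3, 11.7]
opening: 40.0
grip_force: 62.4
```

Call:
{"method": "arm_command", "body": {"rows": [[[0,0,0],[0,0,-0.1],30],[[0,0,0],[0,0,-0.05],30],[[0,0,0],[0,0,0],30]]}}

```text
t: 9.25
position: [600.1, 255.5, 102.9]
tcp_rot: [[-0.911, 0.412, 0.002], [0.412, 0.911, 0.0], [-0.001, 0.001, -1.0]]
ft_force: [-3.8, -1.6, 11.9]
opening: 40.4
grip_force: 62.6
```

Call:
{"method": "arm_command", "body": {"rows": [[[0,0,-0.002],[0,0,-0.1],30],[[0,0,0],[0,0,-0.1],30],[[0,0,0],[0,0,0],30]]}}

```text
t: 9.55
position: [600.1, 255.4, 103.4]
tcp_rot: [[-0.965, 0.263, 0.002], [0.263, 0.965, 0.0], [-0.002, 0.001, -1.0]]
ft_force: [-3.6, -1.8, 13.1]
opening: 40.1
grip_force: 62.7
```

Call:
{"method": "arm_command", "body": {"rows": [[[0,0,-0.002],[0,0,-0.1],30],[[0,0,0],[0,0,-0.1],30],[[0,0,0],[0,0,0],30]]}}

```text
t: 9.85
position: [600.1, 255.3, 103.8]
tcp_rot: [[-0.994, 0.109, 0.002], [0.109, 0.994, -0.0], [-0.002, 0.0, -1.0]]
ft_force: [-4.6, -2.5, 13.5]
opening: 40.3
grip_force: 62.7
```

Call:
{"method": "arm_command", "body": {"rows": [[[0,0,-0.002],[0,0,-0.1],30],[[0,0,0],[0,0,-0.1],30],[[0,0,0],[0,0,0],30]]}}

```text
t: 10.15
position: [600.2, 255.2, 104.3]
tcp_rot: [[-0.999, -0.048, 0.002], [-0.048, 0.999, -0.0], [-0.002, -0.0, -1.0]]
ft_force: [-4.2, -2.1, 14.6]
opening: 40.3
grip_force: 62.8
```

Call:
{"method": "arm_command", "body": {"rows": [[[0,0,-0.002],[0,0,-0.1],30],[[0,0,0],[0,0,-0.1],30],[[0,0,0],[0,0,0],30]]}}

```text
t: 10.45
position: [600.2, 255.1, 104.6]
tcp_rot: [[-0.979, -0.204, 0.002], [-0.204, 0.979, -0.0], [-0.002, -0.001, -1.0]]
ft_force: [-4.8, -3.4, 14.1]
opening: 40.1
grip_force: 62.8
```

Call:
{"method": "arm_command", "body": {"rows": [[[0,0,0],[0,0,-0.1],30],[[0,0,0],[0,0,0],30]]}}

```text
t: 10.65
position: [600.3, 255.1, 104.8]
tcp_rot: [[-0.96, -0.28, 0.002], [-0.28, 0.96, -0.0], [-0.002, -0.001, -1.0]]
ft_force: [-4.4, -3.3, 15.5]
opening: 40.5
grip_force: 62.9
```

Call:
{"method": "arm_command", "body": {"rows": [[[0,0,0],[0,0,-0.1],30],[[0,0,0],[0,0,0],30]]}}

```text
t: 10.85
position: [600.3, 255.2, 104.9]
tcp_rot: [[-0.935, -0.354, 0.002], [-0.354, 0.935, -0.0], [-0.002, -0.001, -1.0]]
ft_force: [-4.6, -3.2, 14.9]
opening: 40.0
grip_force: 62.9
```

Call:
{"method": "arm_command", "body": {"rows": [[[0,0,0],[0,0,-0.1],30],[[0,0,0],[0,0,0],30]]}}

```text
t: 11.05
position: [600.3, 255.2, 104.9]
tcp_rot: [[-0.904, -0.427, 0.002], [-0.427, 0.904, -0.0], [-0.002, -0.001, -1.0]]
ft_force: [-4.7, -3.3, 15.4]
opening: 40.5
grip_force: 62.9
```

Call:
{"method": "arm_command", "body": {"rows": [[[0,0,0],[0,0,-0.07],30],[[0,0,0],[0,0,0],30]]}}

```text
t: 11.25
position: [600.1, 255.4, 104.6]
tcp_rot: [[-0.88, -0.475, 0.002], [-0.475, 0.88, 0.0], [-0.002, -0.001, -1.0]]
ft_force: [-4.0, -2.5, 14.6]
opening: 40.2
grip_force: 62.8
```

Call:
{"method": "arm_command", "body": {"rows": [[[0,0,0],[0,0,-0.07],30],[[0,0,0],[0,0,0],30]]}}

```text
t: 11.45
position: [599.8, 255.0, 103.6]
tcp_rot: [[-0.852, -0.523, 0.001], [-0.523, 0.852, -0.001], [-0.0, -0.001, -1.0]]
ft_force: [-2.9, -4.4, 0.8]
opening: 40.2
grip_force: 61.3
```

Force has collapsed: the lugs are in the starts. Follow down.

Call:
{"method": "arm_command", "body": {"rows": [[[0,0,0.01],[0,0,-0.03],30],[[0,0,0],[0,0,0],30]]}}

```text
t: 11.65
position: [599.5, 255.1, 99.3]
tcp_rot: [[-0.84, -0.543, -0.001], [-0.543, 0.84, -0.001], [0.001, -0.0, -1.0]]
ft_force: [-1.0, -1.9, -0.2]
opening: 40.0
grip_force: 61.2
```

Call:
{"method": "arm_command", "body": {"rows": [[[0,0,0.01],[0,0,0],30],[[0,0,0],[0,0,0],30]]}}

```text
t: 11.85
position: [599.5, 255.1, 97.9]
tcp_rot: [[-0.84, -0.543, -0.001], [-0.543, 0.84, -0.001], [0.002, -0.0, -1.0]]
ft_force: [-1.6, -3.0, -0.2]
opening: 40.1
grip_force: 61.3
```

Call:
{"method": "arm_command", "body": {"rows": [[[0,0,0.007],[0,0,0],30],[[0,0,0],[0,0,0],30]]}}

```text
t: 12.05
position: [599.5, 255.2, 97.6]
tcp_rot: [[-0.84, -0.543, -0.001], [-0.543, 0.84, -0.001], [0.001, -0.0, -1.0]]
ft_force: [-2.1, -4.1, 3.2]
opening: 40.2
grip_force: 61.6
```

Call:
{"method": "arm_command", "body": {"rows": [[[0,0,0.006],[0,0,0.1],30],[[0,0,0.002],[0,0,0.1],30],[[0,0,0],[0,0,0],30]]}}

```text
t: 12.35
position: [599.9, 255.1, 97.0]
tcp_rot: [[-0.915, -0.404, 0.0], [-0.404, 0.915, -0.001], [0.0, -0.001, -1.0]]
ft_force: [-1.5, -5.5, 5.1]
opening: 40.5
grip_force: 61.7
```

```bash
echo "s=robot.read_state();print(s['t'],s['position'].round(1),s['ft_force'].round(1),s['wrist_torque'].round(3),s['joint_positions'][5].round(2),'yaw',np.degrees(np.arctan2(s['tcp_rot'][1,0],s['tcp_rot'][0,0])).round(1))" > r.py; sed -i '1i from h import *' r.py; python3 r.py
```

```text
12.35 [599.9 255.1  97. ] [-1.5 -5.5  5.1] [-0.912  0.441 -0.077] -1.6 yaw -156.2
```

Call:
{"method": "arm_command", "body": {"rows": [[[0,0,0.002],[0,0,0.1],30],[[0,0,0.002],[0,0,0.1],30],[[0,0,0],[0,0,0],30]]}}

```text
t: 12.65
position: [600.0, 255.2, 96.8]
tcp_rot: [[-0.967, -0.256, 0.001], [-0.256, 0.967, -0.001], [-0.0, -0.001, -1.0]]
ft_force: [-2.7, -5.4, 6.2]
opening: 40.5
grip_force: 61.9
```

```bash
python3 r.py
```

```text
12.65 [600.  255.2  96.8] [-2.7 -5.4  6.2] [-0.886  0.535 -0.054] -1.44 yaw -165.2
```

Call:
{"method": "arm_command", "body": {"rows": [[[0,0,0.002],[0,0,0.1],30],[[0,0,0.002],[0,0,0.1],30],[[0,0,0.002],[0,0,0.1],30],[[0,0,0],[0,0,0],30]]}}

```text
t: 13.05
position: [600.1, 255.2, 96.3]
tcp_rot: [[-1.0, -0.023, 0.001], [-0.023, 1.0, -0.0], [-0.001, -0.0, -1.0]]
ft_force: [-3.4, -5.7, 7.8]
opening: 40.5
grip_force: 62.1
```

```bash
python3 r.py
```

```text
13.05 [600.1 255.2  96.3] [-3.4 -5.7  7.8] [-0.955  0.639 -0.104] -1.21 yaw -178.7
```

Call:
{"method": "arm_command", "body": {"rows": [[[0,0,0.002],[0,0,0.1],30],[[0,0,0.002],[0,0,0.1],30],[[0,0,0.002],[0,0,0.1],30],[[0,0,0],[0,0,0],30]]}}

```text
t: 13.45
position: [600.2, 255.3, 95.9]
tcp_rot: [[-0.977, 0.211, 0.002], [0.211, 0.977, -0.0], [-0.002, 0.0, -1.0]]
ft_force: [-4.6, -4.7, 10.8]
opening: 40.1
grip_force: 62.3
```

```bash
python3 r.py
```

```text
13.45 [600.2 255.3  95.9] [-4.6 -4.7 10.8] [-0.914  0.704 -0.075] -0.97 yaw 167.8
```

Call:
{"method": "arm_command", "body": {"rows": [[[0,0,0.001],[0,0,0.1],30],[[0,0,0.001],[0,0,0.1],30],[[0,0,0.001],[0,0,0.1],30],[[0,0,0],[0,0,0],30]]}}

```text
t: 13.85
position: [600.3, 255.5, 95.8]
tcp_rot: [[-0.901, 0.433, 0.002], [0.433, 0.901, 0.0], [-0.002, 0.001, -1.0]]
ft_force: [-3.3, -4.9, 10.3]
opening: 40.1
grip_force: 62.4
```

```bash
python3 r.py
```

```text
13.85 [600.3 255.5  95.8] [-3.3 -4.9 10.3] [-0.946  0.635 -0.077] -0.74 yaw 154.3
```

Call:
{"method": "arm_command", "body": {"rows": [[[0,0,0.001],[0,0,0.1],30],[[0,0,0.001],[0,0,0.1],30],[[0,0,0],[0,0,0],30]]}}

```text
t: 14.15
position: [600.4, 255.6, 95.6]
tcp_rot: [[-0.822, 0.569, 0.002], [0.569, 0.822, 0.0], [-0.002, 0.002, -1.0]]
ft_force: [-3.9, -4.7, 11.1]
opening: 39.8
grip_force: 62.5
```

```bash
python3 r.py
```

```text
14.15 [600.4 255.6  95.6] [-3.9 -4.7 11.1] [-0.829  0.787 -0.094] -0.58 yaw 145.3
```

Call:
{"method": "arm_command", "body": {"rows": [[[0,0,0],[0,0,0.1],30],[[0,0,0],[0,0,0.1],30],[[0,0,0],[0,0,0],30]]}}

```text
t: 14.45
position: [600.5, 255.7, 95.7]
tcp_rot: [[-0.723, 0.691, 0.002], [0.691, 0.723, 0.001], [-0.001, 0.002, -1.0]]
ft_force: [-3.3, -4.7, 11.1]
opening: 40.1
grip_force: 62.5
```

```bash
python3 r.py
```

```text
14.45 [600.5 255.7  95.7] [-3.3 -4.7 11.1] [-0.774  0.758 -0.015] -0.42 yaw 136.3
```

Call:
{"method": "arm_command", "body": {"rows": [[[0,0,0],[0,0,0.1],30],[[0,0,0],[0,0,0],30]]}}

```text
t: 14.65
position: [600.1, 255.5, 95.6]
tcp_rot: [[-0.669, 0.743, 0.002], [0.743, 0.669, -0.0], [-0.002, 0.001, -1.0]]
ft_force: [-4.6, -5.1, 12.2]
opening: 40.4
grip_force: 62.7
```

```bash
python3 r.py
```

```text
14.65 [600.1 255.5  95.6] [-4.6 -5.1 12.2] [-0.884  0.919  0.554] -0.35 yaw 132.0
```

Steep torque rise (0.55 N m) at 81° with the rim at about 70.8 mm: at the stop. Relax the downward pressure, then open.

Call:
{"method": "arm_command", "body": {"rows": [[[0,0,0],[0,0,0.03],30],[[0,0,-0.007],[0,0,0],30],[[0,0,-0.006],[0,0,0],30],[[0,0,0],[0,0,0],30]]}}

```text
t: 15.05
position: [600.1, 255.5, 95.9]
tcp_rot: [[-0.652, 0.758, 0.001], [0.758, 0.652, -0.001], [-0.001, 0.0, -1.0]]
ft_force: [-2.8, -4.8, 7.0]
opening: 39.7
grip_force: 62.1
```

```bash
python3 r.py
```

```text
15.05 [600.1 255.5  95.9] [-2.8 -4.8  7. ] [-0.814  0.477  1.085] -0.32 yaw 130.7
```

Call:
{"method": "arm_command", "body": {"rows": [[[0,0,0],[0,0,0],60],[[0,0,0],[0,0,0],85],[[0,0,0],[0,0,0],85],[[0,0,0],[0,0,0],85],[[0,0,0],[0,0,0],85],[[0,0,-0.1],[0,0,0],85],[[0,0,-0.3],[0,0,0],85],[[0,0,-0.3],[0,0,0],85]]}}

```text
t: 15.85
position: [599.3, 255.5, 200.3]
tcp_rot: [[-0.65, 0.76, -0.003], [0.76, 0.65, -0.001], [0.001, -0.003, -1.0]]
ft_force: [1.1, -0.2, -0.2]
opening: 85.0
grip_force: 0.0
```

Call:
{"method": "arm_command", "body": {"rows": [[[0,-0.3,-0.1],[0,0,0],85],[[0,-0.3,0],[0,0,0],85],[[0,-0.2,0],[0,0,0],85],[[0,0,0],[0,0,0],85],[[0,0,0],[0,0,0],85]]}}

```text
t: 16.35
position: [508.8, 177.6, 215.8]
tcp_rot: [[-0.649, 0.76, 0.002], [0.76, 0.649, 0.001], [-0.0, 0.002, -1.0]]
ft_force: [1.1, 0.4, -0.1]
opening: 85.1
grip_force: 0.0
```

```bash
python3 r.py
python3 - <<'E'
from h import *
a,_,P=cam('wrist'); b,_,Q=cam('side'); save(np.hstack([a[::1],b])[:, :],'end.png') if 0 else None
save(a,'end.png')
for n,X in (('w',P),('s',Q)):
    print(n)
    for lo,hi in ((118,130),(92,102),(50,60)): print(lo,hi,blob(X,lo,hi,(600,256),40))
    s=X.reshape(-1,3); d=np.hypot(s[:,0]-600,s[:,1]-256)
    for r in ((0,15),(22.5,26.5),(30,36)):
        q=s[(d>r[0])&(d<r[1])&(s[:,2]>40)&(s[:,2]<140)]; print(r,len(q),np.percentile(q[:,2],[10,50,90]).round(1))
E
```

```text
16.35 [508.8 177.6 215.8] [ 1.1  0.4 -0.1] [ 0.002  0.017 -0.032] -0.39 yaw 130.5
w
118 130 (2105, array([600., 255.]), 21.7, array([597.7, 255.4, 123.1]))
92 102 (907, array([599.4, 254.8]), 27.3, array([582.4, 253.9,  96.7]))
50 60 (1458, array([598.8, 255.2]), 36.4, array([578.7, 254. ,  55. ]))
(0, 15) 1055 [122.5 123.4 124.2]
(22.5, 26.5) 820 [55.3 95.7 97.6]
(30, 36) 797 [51.3 54.4 55.9]
s
118 130 (111, array([601.4, 257.4]), 21.6, array([601.5, 258.1, 122.4]))
92 102 (58, array([601.9, 258. ]), 27.6, array([602. , 272.7,  94.9]))
50 60 (104, array([602.2, 258.2]), 35.9, array([599.5, 277.3,  53.2]))
(0, 15) 61 [118.3 122.  125.7]
(22.5, 26.5) 77 [ 52.3  90.7 106.8]
(30, 36) 77 [45.8 51.  55.8]
```

View pics/end.png

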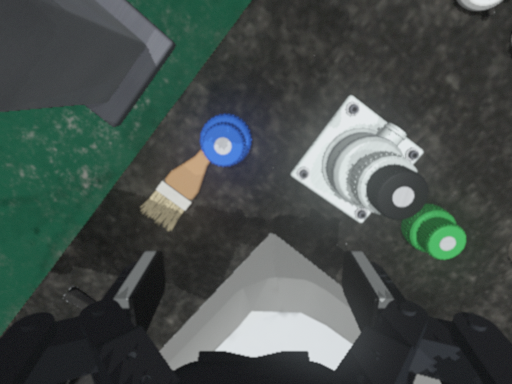

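The cap stands upright on the pot at (380,180). Its top is at about 123 mm, against 122.7 expected when home, and it is centred within 1 mm. Bystanders in view are undisturbed.

```bash
python3 -c "
from bench import robot
print(robot.finish_job())"
```

```text
the job is handed in; nothing more can be done
None
```

The cap clicked into its thread start and was screwed about 81° clockwise to a firm stop, then released. By camera it sits upright and centred within about 1 mm, with its rim at roughly 71 mm, and the job is handed in (no verdict came back).

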